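# Tip the sample plate out of its pocket and lay it on the drying stand

### The job

The blue sample plate lies flush in its grey holder, where its edges cannot be gripped: with the fingers, press down the plate's end that lies over the open well so that the other end tips up, and let go so that the plate stays propped there by itself. Then take it by its long edges at the raised end and lay it gently, without dropping it, flat, veneer side up, on the cork top of the drying stand, centred and lengthwise along it, and let go. Leave the dish, flask, bottle and scissors where they are.

Things in the scene. Friction and masses are not known exactly. Their poses are not given: they have to be found in the camera images.
- plate: Flat rigid blue ceramic plate, 150 mm long (x), 60 wide (y), 5 thick (z), about 0.11 kg, three thin veneer squares on top. Origin: centre of its underside. Starts flat in the holder's pocket, axes along the holder's, its centre 0 to 4 mm from the holder's origin towards the well (-x). Plate and holder are slick to each other (friction about 0.2); fingertips hold well on it.
- holder: Fixed grey plastic holder, 55 mm high, 84 wide (y), x from -95 to +82 mm; origin on its underside, z up, well at -x. Pocket: x -90 to +77, y -32 to +32 mm; end walls 5 mm, side walls 10 mm thick, tops at z 55, flush with the plate's top. Pocket floor: a shelf at z 50 mm for x above -10 mm; a deep open well, floor at z 4 mm, for x from -90 to -14 mm.
- fulcrum (a point): Middle of the shelf's rounded edge in the holder (x -10, z 50 mm), axes as the holder's: the plate tips about this line. At the start the plate's centre is only 6 to 10 mm on the shelf side (+x) of it, so a light press on the end over the well tips the plate; that end draws away from the well's end wall as it goes down, so press 20 to 40 mm from the end.
- well (a point): Middle of the well's far bottom corner, where its floor (z 4 mm) meets the end wall (holder x -90), axes as the holder's. Pressed down and drawn this way (-x), the plate slides in until its low end rests in this corner; released, it then stays propped, tilted about 30 degrees, its other end's underside about 78 mm above the table.
- stand: Fixed drying stand: foot 120 x 80 x 8 mm, and on it a narrow upright block with a cork top 110 mm long (x), 40 mm wide (y), whose upper face lies at z 45 mm. Origin: centre of its underside. The plate is wider and longer than the top, so the fingers have room at both sides.
- dish: Bystander: clear round dish 86 mm across, 18 mm high, with veneer chips. Origin: centre of its underside. Loose.
- flask: Bystander: conical glass flask, 82 mm across, 120 mm high. Origin: centre of its underside. Loose.
- bottle: Bystander: square green glass bottle, 55 mm wide, 194 mm high. Origin: centre of its underside. Loose.
- scissors: Bystander: scissors with red handles, about 195 mm long, 12 mm high. Origin: on the underside, between handles and blades. Loose.
Not all that is in view belongs to the job. Leave any red look-alike of the holder alone. There is more than one size of the plate; the job needs the smaller.

How it is judged:
By the outcome, as a careful person would: the job done as asked, in the order asked, and still so for the second after the job is handed in, with the robot touching nothing.
It also fails if it takes over 54 s, if anything falls off the work surface, if the arm or the gripper's body presses on something with over 40 N, if the wrist force passes 120 N, or if a joint passes its speed limit or range.

### The arm

A 6-joint arm with a two-finger parallel gripper is mounted at the origin on the work surface. World frame = base frame: x ahead of the robot, y to its left, z up, the work surface at z = 0. Lengths are in m, angles in rad, forces in N, time in s.
With the tool pointing down it reaches from about 0.35 to 0.975 m from the base axis. Payload 4.9 kg.
Tool frame: the origin (TCP) lies on the centre line of the jaws, within the pads' length; the fingertips stand 19 mm ahead of it and the grasp point (between the pads) is the TCP; x points along the fingers, z is the direction in which the jaws open and shut, and the axes are right-handed (so a half turn about x gives the same grasp; the last joint's range is limited). The gripper opens to 85 mm and grips with 20 to 120 N. Pads are 22 mm wide; open, the fingers measure 114 mm over their backs; the gripper's body (76 mm by 85 mm) begins 54 mm behind the grasp point. The pads swing forward as they close: fully open they stand 13 mm farther back than shut.
Start: joints at [-0.119, 0.053, 1.613, -0, 1.476, -0.119], TCP at [0.625, 0, 0.25] pointing down, gripper open.
Joint ranges: [-3.01, 3.01], [-1.01, 2.22], [0.06, 2.58], [-1.02, 4.17], [0.09, 2.62], [-3.14, 3.14]. Speed limits (rad/s): [2.57, 2.57, 3.14, 3.14, 3.14, 3.14].

### API

Orientations are given as a unit quaternion [x, y, z, w].
In Python, from station import manip, cams, job_done gives the robot as it stands.
- The arm moves only by the tool jog_arm, never from a script. Its argument "moves" is text: rows parted by semicolons, each of 5 numbers parted by spaces: the shift along the tool's x, y, z in units of 40 mm (1.0 is 40 mm), then the turn about the tool's x in degrees, then the finger opening in mm, from 0 to 85.4. In form: tx ty tz roll fingers; .... A call has 1 to 10 rows; each row shifts and turns the commanded pose from where the row before left it, along the tool's axes as they then stand; what a row does not reach is not made up. A row lasts 1/12 s, in which the tool goes at most 41.7 mm and 7.16 degrees, less where a joint would pass 70% of its speed; a pose out of reach is approached as far as the arm can. A call is refused whole if a number of a shift passes 1 or a number of a turn 7.16, either way. A call with a gripper value outside its range is refused whole. The fingers move at their own pace and stop on an object; the grip force is fixed at half the most. Time passes only in rows, so rows that do not move let the fingers close. It gives the time, the measured TCP pose, the force and the opening at its end, in the units of the state.
- manip.sense(): the state, without advancing time (a new reading comes with each control period).
- cams.camera(name): name is "scene" or "side" or "wrist"; returns (picture, depth): 384x512x3 uint8, blue, green, red; 384x512 float32, m along the optical axis (not along the pixel's ray), 0 where there is no reading.
- cams.camera_params(name): a dict with "mtx" (3x3 intrinsics, pixels), "camera_from_world" (4x4, takes a point from world to camera coordinates); the wrist camera has in their place "hand_eye" (4x4, takes a point from camera to tool coordinates, whose origin is the TCP and whose axes are the tool frame's). Camera axes: x right, y down, z forward; pixel columns grow to the right and rows downward; lengths in m; the calibration is good to about 2 mm. A picture is of the moment at which its call begins: read the wrist's pose just before it. camera_params takes no time and is no camera call.
- job_done(): hands the job in, once; it reports no verdict.
The state is a dict: "t": time; "joint_positions": joint angles; "joint_vel": joint speeds; "joint_efforts": joint torques, N m; "position": TCP position; "tcp_rot": TCP orientation; "contact_force": force on the tool from outside, world axes, zero at the start; "wrist_torque": the same for the moment, N m; "finger_gap": opening from 0.0 (shut) to 1.0 (fully open).
Only numpy, scipy, OpenCV 4.12 (cv2) and the standard library are available. Lean on these libraries where they do the work, as an engineer would, in place of code of your own. Each camera call takes 0.05 s, during which the arm holds its last target.

## Working session

There is one attempt and no reset: what is moved stays moved. The work goes in short steps, Python scripts to look and compute and a tool call to move; the robot and the scene stay as the last step left them, time stands still between calls to the robot, and variables do not carry over. Pictures are saved under pics/ and viewed, and the job is handed in when it is done.

Besides the shell and the picture viewer there is one more tool, called after "Request:" as a command line: name --argument value ..., lists and objects as JSON in quotes. jog_arm: Moves the arm, as the interface text tells. Its arguments: {"type":"object","properties":{"moves":{"type":"string"}},"required":["moves"]}

```bash
ls; mkdir -p pics
python3 - <<'E'
from station import manip,cams
import cv2,numpy as np
print(manip.sense())
for n in ["scene","side","wrist"]:
    p,d=cams.camera(n); cv2.imwrite(f"pics/{n}0.png",p); np.savez(f"pics/{n}0.npz",p=p,d=d)
    print(n,cams.camera_params(n))
E
```

```text
pics
{'t': 0.0, 'joint_positions': array([-1.19035844e-01,  5.33386261e-02,  1.61431571e+00,  1.24811296e-05,
        1.47604429e+00, -1.18963542e-01]), 'joint_vel': array([ 0.00070995, -0.00111858,  0.00134524,  0.00117087, -0.00138409,
        0.00056114]), 'joint_efforts': array([ 2.70554956e-04, -3.93670499e+01, -3.70175600e+01, -1.62778279e-04,
        6.93513779e-03, -6.06393527e-06]), 'position': array([6.24395569e-01, 5.35638389e-05, 2.49061341e-01]), 'tcp_rot': array([1.18741239e-04, 7.07845175e-01, 6.67716624e-05, 7.06367603e-01]), 'contact_force': array([ 0.36243883,  0.00274753, -0.7974036 ]), 'wrist_torque': array([ 0.01176663, -0.0148469 ,  0.01328066]), 'finger_gap': 0.9990567381172281}
scene {'mtx': array([[481.73689731,   0.        , 258.46007173],
       [  0.        , 481.73689731, 188.75313096],
       [  0.        ,   0.        ,   1.        ]]), 'camera_from_world': array([[ 7.11083754e-01,  7.03107015e-01,  6.47813428e-04,
        -4.55873428e-01],
       [ 5.42376281e-01, -5.47942759e-01, -6.36856893e-01,
        -2.70879741e-01],
       [-4.47423585e-01,  4.5
[... 400 characters left out ...]
[-0.17371692,  0.58821383, -0.78982715,  0.15248162],
       [ 0.18692091, -0.76774739, -0.61288215,  1.32491396],
       [ 0.        ,  0.        ,  0.        ,  1.        ]])}
wrist {'mtx': array([[270.48299747,   0.        , 259.2932421 ],
       [  0.        , 270.48299747, 190.6938184 ],
       [  0.        ,   0.        ,   1.        ]]), 'hand_eye': array([[ 1.77902774e-04, -2.64830726e-01,  9.64294900e-01,
        -1.23809751e-01],
       [ 6.46629289e-05, -9.64294911e-01, -2.64830741e-01,
         6.63516543e-02],
       [ 9.99999982e-01,  1.09468256e-04, -1.54426009e-04,
         1.08231451e-03],
       [ 0.00000000e+00,  0.00000000e+00,  0.00000000e+00,
         1.00000000e+00]])}
```

View pics/scene0.png

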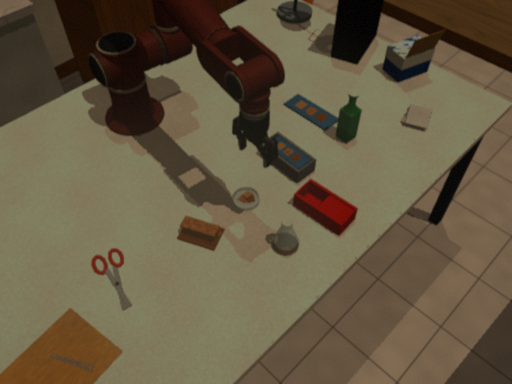

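View pics/side0.png

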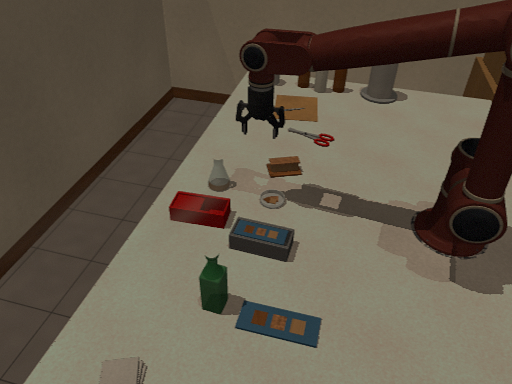

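View pics/wrist0.png

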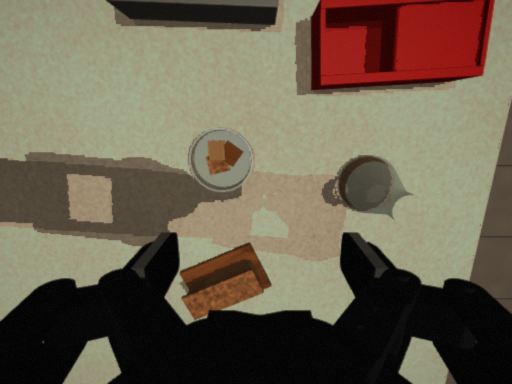

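Run:
```python
import cv2,numpy as np
s=np.load('pics/side0.npz');c=np.load('pics/scene0.npz')
a=cv2.resize(s['p'][205:275,215:310],None,fx=7,fy=7,interpolation=cv2.INTER_CUBIC)
b=cv2.resize(c['p'][125:185,260:325],None,fx=8,fy=8,interpolation=cv2.INTER_CUBIC)
cv2.imwrite('pics/cropA.png',cv2.convertScaleAbs(a,alpha=2));cv2.imwrite('pics/cropB.png',cv2.convertScaleAbs(b,alpha=2))
a=cv2.resize(s['p'][150:185,255:310],None,fx=8,fy=8,interpolation=cv2.INTER_CUBIC)
b=cv2.resize(c['p'][210:255,170:230],None,fx=8,fy=8,interpolation=cv2.INTER_CUBIC)
cv2.imwrite('pics/cropC.png',cv2.convertScaleAbs(np.vstack([cv2.resize(a,(480,305)),cv2.resize(b,(480,290))]),alpha=1.8))
```

```text
(no output)
```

View pics/cropA.png

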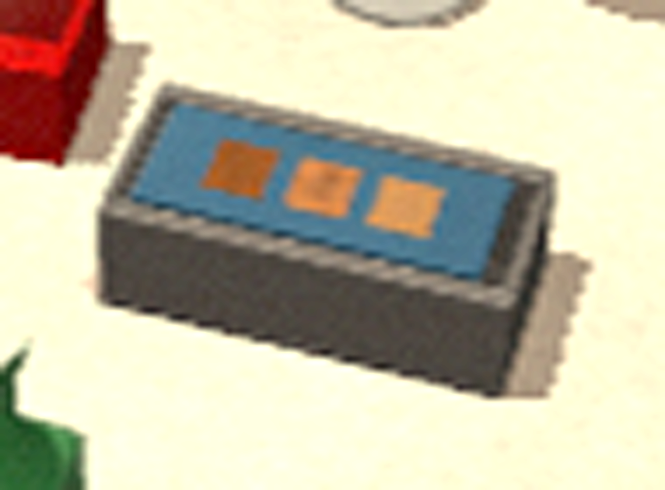

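View pics/cropB.png

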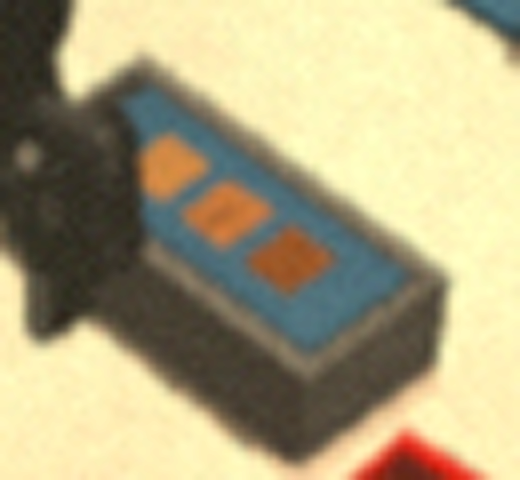

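View pics/cropC.png

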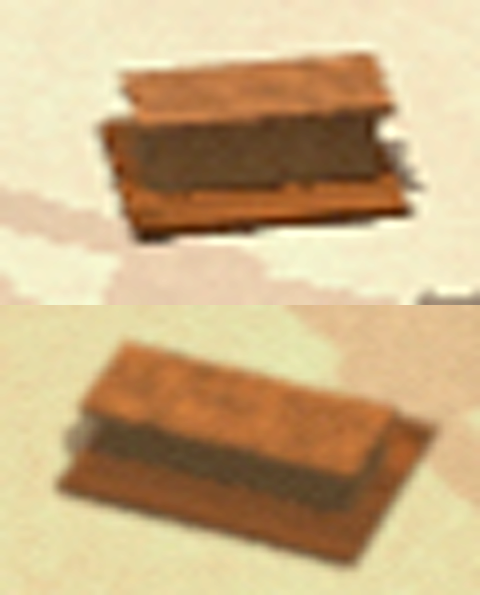

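```bash
cat > h.py <<'E'
from station import manip,cams
import cv2,numpy as np
from scipy.spatial.transform import Rotation as R
def cfw(n,s=None):
    P=cams.camera_params(n)
    if n!='wrist': return P['mtx'],P['camera_from_world']
    s=s or manip.sense(); T=np.eye(4);T[:3,:3]=R.from_quat(s['tcp_rot']).as_matrix();T[:3,3]=s['position']
    return P['mtx'],np.linalg.inv(T@P['hand_eye'])
def ray(K,M,uv,z):
    uv=np.atleast_2d(uv).astype(float); W=np.linalg.inv(M)
    d=(W[:3,:3]@np.linalg.inv(K)@np.c_[uv,np.ones(len(uv))].T).T; o=W[:3,3]
    return o+d*((z-o[2])/d[:,2])[:,None]
def proj(K,M,p):
    p=np.atleast_2d(p); q=(K@(M[:3,:3]@p.T+M[:3,3:])).T; return q[:,:2]/q[:,2:]
E
python3 - <<'E'
from h import *
np.set_printoptions(precision=4,suppress=True)
K,M=cfw('side')
c=np.array([[165,88],[100,208],[553,172],[512,300]])/7.+[215,205]-.43
p=ray(K,M,c,.055)[:,:2];print('holder side',p,p.mean(0))
e=p[:2].mean(0)-p[2:].mean(0);print(np.linalg.norm(e),np.degrees(np.arctan2(e[1],e[0])))
c=np.array([[180,104],[130,204],[520,182],[484,282]])/7.+[215,205]-.43
p=ray(K,M,c,.055)[:,:2];print('plate',p,p.mean(0))
# stand side crop C top: 440x280 ->480x305
a=np.array([[123,72],[142,124],[376,55],[394,108]])*[440/480,280/305]/8+[255,150]-.44
p=ray(K,M,a,.045)[:,:2];print('stand side',p,p.mean(0))
b=(np.array([[125,343],[85,412],[395,408],[362,472]])-[0,305])*[1,360/290]/8+[170,210]-.44
p2=ray(*cfw('scene'),b,.045)[:,:2];print('stand scene',p2,p2.mean(0))
c=np.array([[145,58],[448,272],[310,375]])/8.+[260,125]-.44
print('holder scene',ray(*cfw('scene'),c,.055))
s=manip.sense();Kw,Mw=cfw('wrist',s)
print('dish',ray(Kw,Mw,[[220,160]],.0),'flask',ray(Kw,Mw,[[365,185]],.0))
print('stand wrist foot? ',ray(Kw,Mw,[[183,273],[248,244],[270,285],[194,320]],.045))
E
```

```text
holder side [[0.6407 0.1821]
 [0.6451 0.2596]
 [0.4685 0.1865]
 [0.4703 0.2634]] [0.5561 0.2229]
0.17351824453517847 -1.3401580997176898
plate [[0.6315 0.1901]
 [0.6339 0.254 ]
 [0.4807 0.1963]
 [0.4832 0.2568]] [0.5573 0.2243]
stand side [[ 0.6302 -0.168 ]
 [ 0.6136 -0.1333]
 [ 0.5296 -0.2116]
 [ 0.5151 -0.1748]] [ 0.5721 -0.1719]
stand scene [[ 0.5151 -0.1811]
 [ 0.5345 -0.2162]
 [ 0.613  -0.1354]
 [ 0.6304 -0.1671]] [ 0.5732 -0.175 ]
holder scene [[0.4728 0.2632 0.055 ]
 [0.6452 0.2588 0.055 ]
 [0.6426 0.1778 0.055 ]]
dish [[0.5707 0.0081 0.    ]] flask [[ 0.7754 -0.0276  0.    ]]
stand wrist foot?  [[ 0.5205 -0.141   0.045 ]
 [ 0.6102 -0.0972  0.045 ]
 [ 0.6402 -0.1597  0.045 ]
 [ 0.5307 -0.218   0.045 ]]
```

Candidates for the plate: the one flush in the grey holder (side px 261,236) and the longer one lying on the table (279,322). The smaller one in the grey holder is the job's. The dark gap at its right end in the side view puts the well at world -x. The red holder at (200,209) is the look-alike. The stand is the brown block at (284,166).

I'm moving over the holder for a closer look, with the jaws turned across the plate.

Request:
jog_arm --moves "0 0.9 0 0 40; 0 0.9 0 0 0; 0 0.9 0 0 0; 0 0.9 0 0 0; 0 0.9 0 0 0; 0 1 0 0 0; 0 0 0 -7 0; 0 0 0 -7 0; 0 0 0 -7 0; 0 0 0 -7 0"

```text
t: 0.98
position: [0.6246, 0.2205, 0.2496]
tcp_rot: [-0.173, 0.686, 0.173, 0.685]
contact_force: [-0.3, -0.0, 0.8]
finger_gap: 0.001
```

Request:
jog_arm --moves "0 0 0 -7 0; 0 0 0 -7 0; 0 0 0 -7 0; 0 0 0 -7 0; 0 0 0 -7 0; 0 0 0 -7 0; 0 0 0 -7 0; 0 0 0 -7 0; 0 0 0 -4.6 0; 0 0 0 0 0"

```text
t: 1.82
position: [0.6247, 0.22, 0.2497]
tcp_rot: [-0.494, 0.506, 0.494, 0.505]
contact_force: [-0.2, 0.5, -0.6]
finger_gap: -0.001
```

Run:
```python
from h import *
s=manip.sense();p,d=cams.camera('wrist');cv2.imwrite('pics/w1.png',cv2.convertScaleAbs(p,alpha=1.6));np.savez('pics/w1.npz',p=p,d=d)
print(s['t'],s['position'],R.from_quat(s['tcp_rot']).as_matrix().round(4),s['joint_positions'].round(3))
```

```text
1.8167 [0.62474342 0.21996239 0.24972708] [[-9.000e-04 -9.997e-01  2.320e-02]
 [-2.000e-04  2.320e-02  9.997e-01]
 [-1.000e+00  9.000e-04 -2.000e-04]] [ 0.226  0.14   1.52   0.     1.482 -1.321]
```

View pics/w1.png

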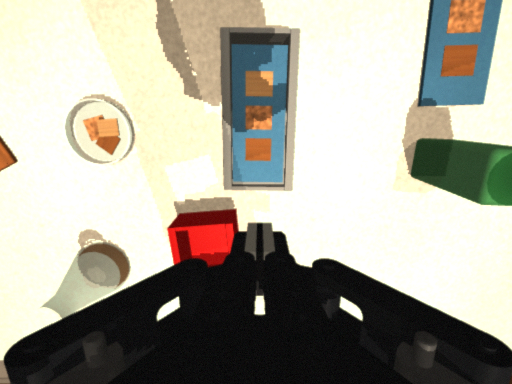

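Run:
```python
from h import *
np.set_printoptions(precision=4,suppress=True)
z=np.load('pics/w1.npz');p=z['p'];s=manip.sense();K,M=cfw('wrist',s)
hsv=cv2.cvtColor(p,cv2.COLOR_BGR2HSV)
m=((hsv[...,0]>95)&(hsv[...,0]<120)&(hsv[...,1]>120)).astype('uint8');m[:,:200]=0;m[:,320:]=0;m[210:]=0
cs=cv2.findContours(m,0,1)[0];c=max(cs,key=cv2.contourArea)[:,0,:]
w=ray(K,M,c,.055)[:,:2]
r=cv2.minAreaRect((w*1000).astype(np.float32));print('plate',r, cv2.boxPoints(r))
# holder: top-face by dark grey
g=cv2.cvtColor(p,cv2.COLOR_BGR2GRAY)
for v in (35,60,80,100,120,140,160,180): 
    print(v,np.r_[g[v,212:242]],'|',g[v,280:308])
for u in (240,258,280): print(u,g[20:50,u],'|',g[180:200,u])
```

```text
plate ((496.78338623046875, 214.151123046875), (41.83885955810547, 22.500089645385742), 86.8702163696289) [[484.408  193.8771]
 [506.8745 192.6487]
 [509.1588 234.4251]
 [486.6923 235.6536]]
35 [114 113 112 111 109 106 106  99  69  63  60  61  63  64  63  64  60  48
  30  27  27  27  28  26  27  28  27  26  26  29] | [ 37  38  37  39  37  38  39  39  36  33  59 104 109 108 108 109 107 109
 108 130 176 182 185 187 188 185 187 184]
60 [111 109 110 110 111 110 110 107  96  62  58  62  61  62  63  64  63  53
  33  35  47  50  48  47  49  48  48  49  48  45] | [ 84  83  84  84  82  80  75  52  33  58 103 110 110 110 110 111 112 113
 138 181 182 184 187 184 186 185 184 186]
80 [115 118 119 116 113 113 111 109  97  64  61  61  60  62  61  63  63  58
  40  35  44  48  48  49  48  49  49  50  50  49] | [ 85  85  85  84  85  80  60  34  55  97 114 113 113 113 112 113 115 137
 184 186 186 188 187 187 187 186 185 186]
100 [116 116 117 120 123 122 120 117 116 107  68  60  59  60  60  61  62  58
  45  34  43  46  50  46  46  49  49  49  48  48] | [ 51  51  52  52  48  46  32  47  87 111 115 116 11
[... 975 characters left out ...]
37 178 187 186 185 187
 189 191 192 191 192 191 193 191 193 194]
240 [108 110 110 107 106 106 103  76  66  66  65  64  51  34  28  26  27  28
  28  28  27  28  29  28  40  48  48  49  50  51] | [ 79  86  98  95  60  45  74  95 100 105 143 168 174 175 175 177 175 174
 172 170]
258 [112 110 110 109 108 107 108  87  70  66  66  67  58  37  27  29  29  28
  28  26  28  28  28  27  37  47  50  50  49  49] | [ 92  95 115 116  75  54  74 108 120 123 150 180 180 178 177 175 172 172
 171 169]
280 [179 179 179 178 174 132 117 114 109 108 108 106 104  62  42  37  39  41
  38  38  39  36  31  30  38  70  81  81  80  83] | [ 95  98 112 115  78  55  63 107 121 122 140 174 183 185 187 188 189 189
 189 190]
```

Run:
```python
from h import *
np.set_printoptions(precision=4,suppress=True)
s=manip.sense();K,M=cfw('wrist',s)
f=lambda uv:ray(K,M,uv,.055)[:,:2]
print('plate ends',f([[258,43.7],[258,184.2]]))
print('holder ends outer',f([[259,26.7],[259,190]]),'inner',f([[259,32.4],[259,186]]))
print('sides L',f([[220.5,60],[222.4,160]]),'R',f([[298,60],[293.3,160]]))
```

```text
plate ends [[0.4841 0.2216]
 [0.6379 0.2173]]
holder ends outer [[0.4681 0.223 ]
 [0.6452 0.2184]] inner [[0.4734 0.2229]
 [0.6402 0.2185]]
sides L [[0.4989 0.1807]
 [0.6073 0.176 ]] R [[0.5011 0.2643]
 [0.6095 0.2599]]
```

Request:
jog_arm --moves "0 0 0 1 0; 0 0.9 -0.06 0 0; 0 0.9 0 0 0; 0 0.98 0 0 0; 0.8 0 0 0 0; 0.8 0 0 0 0; 0.8 0 0 0 0; 0.8 0 0 0 0; 0.6 0 0 0 0; 0 0 0 0 0"

```text
t: 2.7
position: [0.5094, 0.221, 0.0919]
tcp_rot: [-0.487, 0.514, 0.491, 0.507]
contact_force: [-0.8, 0.2, -1.0]
finger_gap: -0.004
```

Run:
```python
from h import *
s=manip.sense();p,d=cams.camera('wrist');s2=manip.sense();cv2.imwrite('pics/w2.png',cv2.convertScaleAbs(p,alpha=1.8))
for q in (s,s2): print(q['t'],q['position'],R.from_quat(q['tcp_rot']).as_matrix().round(4),q['contact_force'].round(1))
```

```text
2.7 [0.50937853 0.22101204 0.09190898] [[-0.0111 -0.999   0.0439]
 [-0.0032  0.0439  0.999 ]
 [-0.9999  0.0109 -0.0036]] [-0.8  0.2 -1. ]
2.75 [0.51131093 0.22158594 0.09512448] [[-0.0067 -0.999   0.0435]
 [-0.0019  0.0435  0.9991]
 [-1.      0.0066 -0.0022]] [-0.2  0.1  0.3]
```

View pics/w2.png

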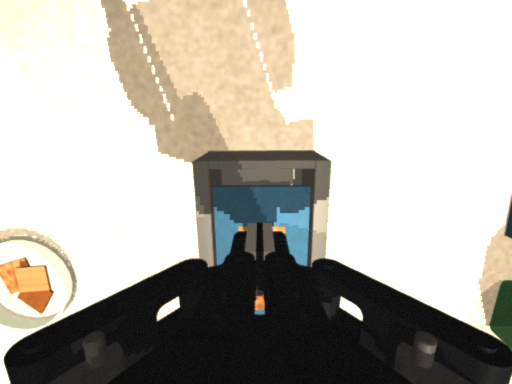

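Request:
jog_arm --moves "0.2 0 0 0 0; 0.2 0 0 0 0; 0 0 0 0 0; 0.05 0 0 0 0; 0.05 0 0 0 0; 0.05 0 0 0 0; 0 0 0 0 0"

```text
t: 3.33
position: [0.5138, 0.2223, 0.0763]
tcp_rot: [-0.489, 0.51, 0.489, 0.51]
contact_force: [-0.2, -0.2, -0.4]
finger_gap: 0.001
```

Now pressing and drawing in small steps.

Request:
jog_arm --moves "0.05 0 0 0 0; 0.05 0 0 0 0; 0.05 0 0 0 0; 0.05 0 0 0 0; 0.05 0 0 0 0; 0 0 0 0 0"

```text
t: 3.83
position: [0.5134, 0.2222, 0.0657]
tcp_rot: [-0.489, 0.511, 0.49, 0.51]
contact_force: [-0.4, 0.3, 0.5]
finger_gap: -0.002
```

Run:
```python
from h import *
p,d=cams.camera('side');s=manip.sense();print(s['position'],s['contact_force'])
a=cv2.resize(p[190:280,200:320],None,fx=6,fy=6,interpolation=2)
cv2.imwrite('pics/s3.png',cv2.convertScaleAbs(a,alpha=2))
```

```text
[0.51350252 0.22217864 0.06590302] [-0.42575829  0.17103067 -0.08528097]
```

View pics/s3.png

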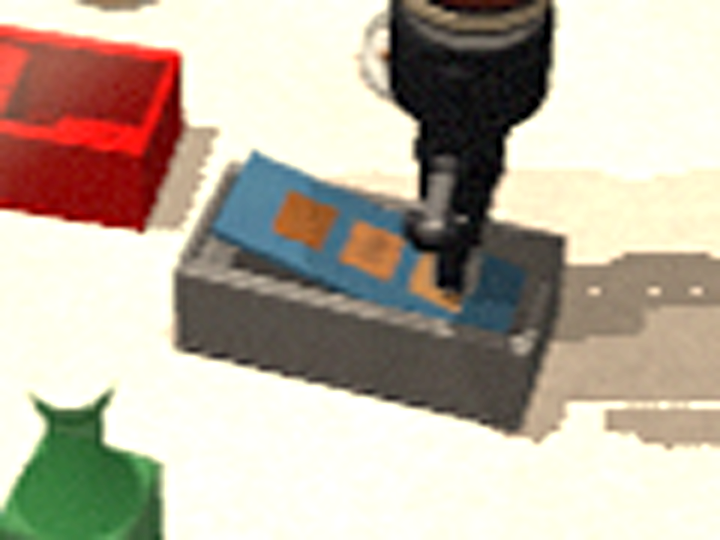

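Request:
jog_arm --moves "0.05 0.05 0 0 0; 0.05 0.05 0 0 0; 0.05 0.05 0 0 0; 0.05 0.05 0 0 0; 0.05 0.05 0 0 0; 0 0 0 0 0"

```text
t: 4.38
position: [0.5029, 0.2226, 0.0555]
tcp_rot: [-0.489, 0.511, 0.49, 0.51]
contact_force: [-0.1, -0.5, -0.3]
finger_gap: -0.001
```

Request:
jog_arm --moves "0.05 0.05 0 0 0; 0.05 0.05 0 0 0; 0.05 0.05 0 0 0; 0 0.05 0 0 0; 0 0 0 0 0"

```text
t: 4.8
position: [0.4952, 0.223, 0.05]
tcp_rot: [-0.489, 0.511, 0.49, 0.51]
contact_force: [0.2, 0.7, -0.4]
finger_gap: -0.001
```

Run:
```python
from h import *
p,d=cams.camera('side');s=manip.sense();print(s['position'],s['contact_force'])
a=cv2.resize(p[190:280,200:320],None,fx=6,fy=6,interpolation=2)
cv2.imwrite('pics/s4.png',cv2.convertScaleAbs(a,alpha=2))
```

```text
[0.4954959 0.2230143 0.0501602] [-0.76408002 -0.10985578 -0.51808861]
```

View pics/s4.png

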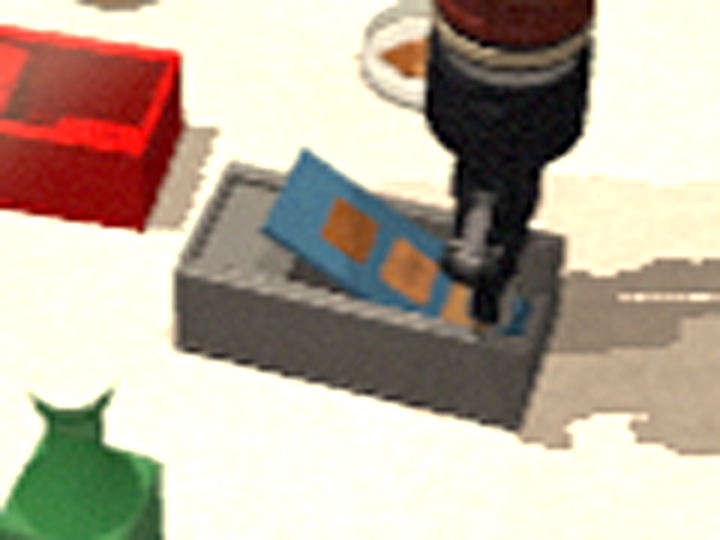

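Request:
jog_arm --moves "0.05 0.03 0 0 0; 0.05 0.02 0 0 0; 0 0 0 0 0"

```text
t: 5.1
position: [0.4934, 0.223, 0.0458]
tcp_rot: [-0.489, 0.511, 0.49, 0.51]
contact_force: [-0.2, -0.3, -0.9]
finger_gap: -0.002
```

Request:
jog_arm --moves "0.03 0.03 0 0 0; 0 0 0 0 0; 0 0 0 0 0"

```text
t: 5.35
position: [0.4925, 0.2231, 0.045]
tcp_rot: [-0.489, 0.51, 0.489, 0.51]
contact_force: [-0.5, -0.0, -0.3]
finger_gap: -0.002
```

Request:
jog_arm --moves "0.05 0.03 0 0 0; 0.03 0.03 0 0 0; 0 0 0 0 0"

```text
t: 5.6
position: [0.4908, 0.2235, 0.0429]
tcp_rot: [-0.49, 0.51, 0.489, 0.511]
contact_force: [-1.1, -0.1, 4.3]
finger_gap: 0.004
```

Run:
```python
from h import *
p,d=cams.camera('side');s=manip.sense();print(s['position'],s['contact_force'])
a=cv2.resize(p[190:280,200:320],None,fx=6,fy=6,interpolation=2)
cv2.imwrite('pics/s5.png',cv2.convertScaleAbs(a,alpha=2))
```

```text
[0.49083499 0.22349983 0.04290598] [-0.63613755  0.06504465  4.54421277]
```

View pics/s5.png

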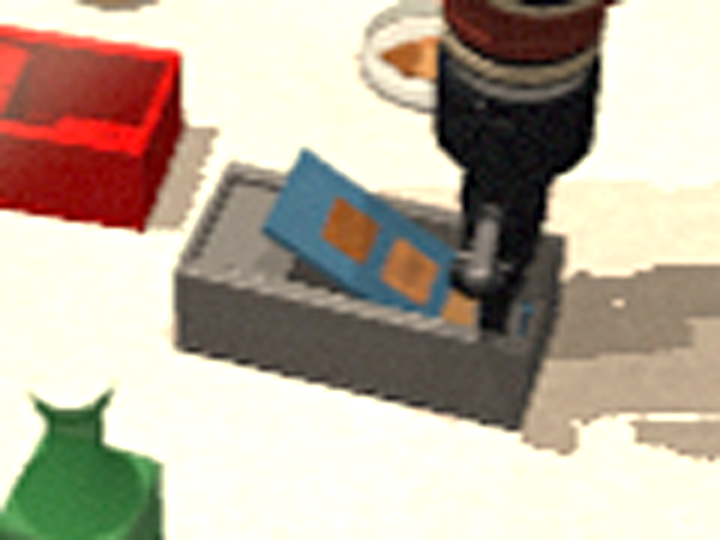

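Request:
jog_arm --moves "-0.1 0 0 0 0; -0.4 0 0 0 0; -0.9 0 0 0 0; -0.9 0 0 0 0; -0.9 0 0 0 0; -0.9 0 0 0 40; 0 -0.9 0 0 85; 0 -0.9 0 0 85; 0 -0.9 0 0 85; 0 -0.5 0 0 85"

```text
t: 6.48
position: [0.6208, 0.2173, 0.2062]
tcp_rot: [-0.49, 0.51, 0.489, 0.511]
contact_force: [0.2, 0.1, 0.3]
finger_gap: 0.707
```

Request:
jog_arm --moves "0 0 0 0 85; 0 0 0 0 85; 0 0 0 0 85"

```text
t: 6.73
position: [0.6172, 0.2179, 0.2053]
tcp_rot: [-0.489, 0.511, 0.49, 0.51]
contact_force: [-0.5, 0.4, 1.2]
finger_gap: 0.991
```

Run:
```python
from h import *
s=manip.sense();p,d=cams.camera('wrist');cv2.imwrite('pics/w6.png',cv2.convertScaleAbs(p,alpha=1.6));np.savez('pics/w6.npz',p=p,d=d)
print(s['t'],s['position'],R.from_quat(s['tcp_rot']).as_matrix().round(4),s['finger_gap'])
p,d=cams.camera('side')
a=cv2.resize(p[190:280,200:320],None,fx=6,fy=6,interpolation=2)
cv2.imwrite('pics/s6.png',cv2.convertScaleAbs(a,alpha=2));np.savez('pics/s6.npz',p=p,d=d)
```

```text
6.7333 [0.61722938 0.21791138 0.20525857] [[-1.600e-03 -9.991e-01  4.180e-02]
 [-2.000e-04  4.180e-02  9.991e-01]
 [-1.000e+00  1.600e-03 -2.000e-04]] 0.9912023092853676
```

View pics/w6.png

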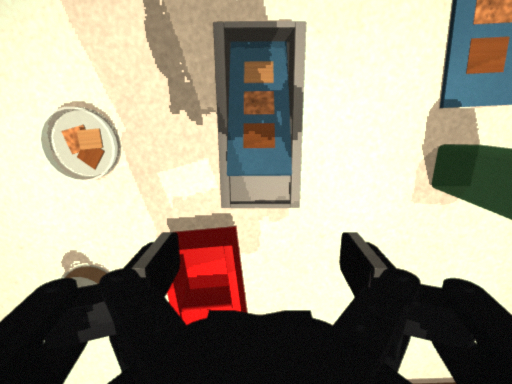

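View pics/s6.png

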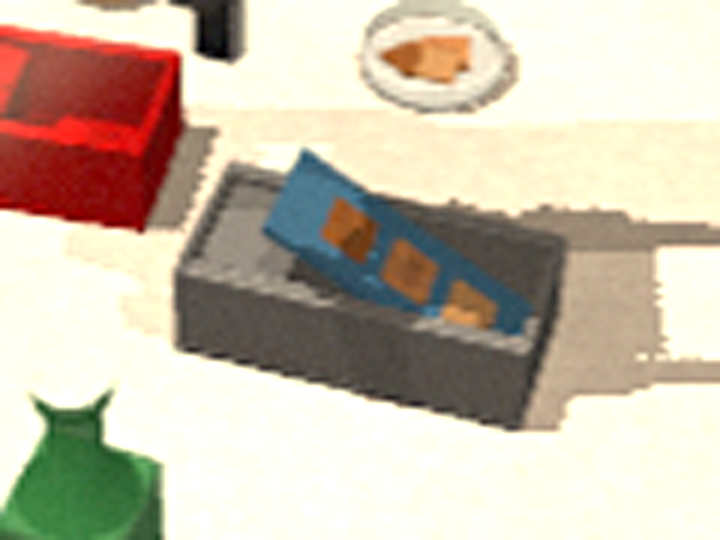

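Run:
```python
from h import *
np.set_printoptions(precision=4,suppress=True)
z=np.load('pics/w6.npz');p=z['p'];s=manip.sense();K,M=cfw('wrist',s)
hsv=cv2.cvtColor(p,cv2.COLOR_BGR2HSV)
m=((hsv[...,0]>95)&(hsv[...,0]<120)&(hsv[...,1]>120)).astype('uint8');m[:,:200]=0;m[:,320:]=0;m[210:]=0
for v in range(150,182,4):
    c=np.flatnonzero(m[v]);print(v,(c.min(),c.max()) if len(c) else None)
col=np.flatnonzero(m[:,258]);print(col.min(),col.max())
print('raised end',ray(K,M,[[226.5,176],[290.5,176]],.081))
ms,Ms=cfw('side'); c=np.array([[305,150],[262,227]])/6.+[200,190]-.42
print('side',ray(ms,Ms,c,.081))
# table-of expected
o=np.array([.5632,.2199]);a=np.radians(-2.4);u=np.array([np.cos(a),np.sin(a)])
print('exp end top',o+u*(-.09+.15*.866-.0025),'grip',o+u*.0283)
```

```text
150 (np.int64(243), np.int64(287))
154 (np.int64(245), np.int64(288))
158 (np.int64(234), np.int64(286))
162 (np.int64(230), np.int64(287))
166 (np.int64(247), np.int64(283))
170 (np.int64(230), np.int64(236))
174 None
178 None
43 172
raised end [[0.6036 0.1873 0.081 ]
 [0.6061 0.2473 0.081 ]]
side [[0.6005 0.1883 0.081 ]
 [0.6055 0.2466 0.081 ]]
exp end top [0.6006 0.2183] grip [0.5915 0.2187]
```

Request:
jog_arm --moves "0 0.33 -0.02 0 85; 0 0.3 0 0 85; 0.8 0 0 0 85; 0.8 0 0 0 85; 0.6 0 0 0 85; 0.4 0 0 0 85; 0.3 0 0 0 85; 0.1 0 0 0 85; 0 0 0 0 85; 0 0 0 0 85"

```text
t: 7.67
position: [0.5934, 0.2184, 0.0872]
tcp_rot: [-0.49, 0.51, 0.489, 0.511]
contact_force: [0.4, -0.4, -0.4]
finger_gap: 0.995
```

Run:
```python
from h import *
s=manip.sense();p,d=cams.camera('side');print(s['position'],s['contact_force'])
cv2.imwrite('pics/s7.png',cv2.convertScaleAbs(cv2.resize(p[150:270,190:330],None,fx=5,fy=5,interpolation=2),alpha=2))
p,d=cams.camera('wrist');cv2.imwrite('pics/w7.png',cv2.convertScaleAbs(p,alpha=1.8))
```

```text
[0.59341263 0.21844845 0.087157  ] [ 0.42622094 -0.42008387 -0.42597294]
```

View pics/s7.png

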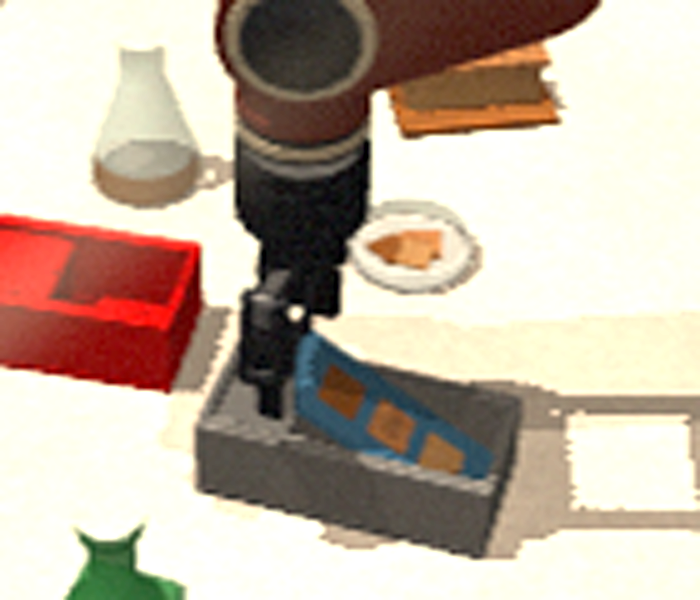

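View pics/w7.png

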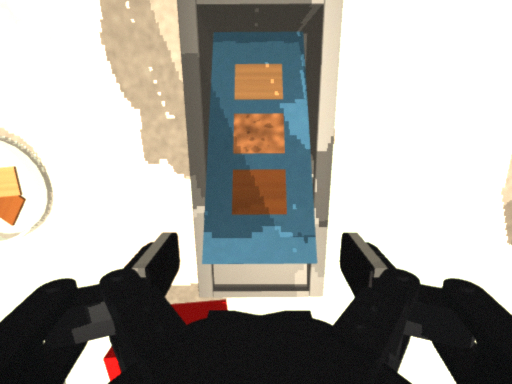

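Run:
```python
from h import *
np.set_printoptions(precision=4,suppress=True)
s=manip.sense();K,M=cfw('wrist',s);print(s['position'],s['t'])
print('end',ray(K,M,[[204,263],[315,263]],.079))
T=np.linalg.inv(cams.camera_params('wrist')['hand_eye'])
for x in (.006,.019,-.013): print(x,proj(K,T,[[x,.011,.0427],[x,-.011,.0427]]))
```

```text
[0.594  0.2185 0.0879] 7.7667
end [[0.6045 0.1872 0.079 ]
 [0.6071 0.248  0.079 ]]
0.006 [[342.9908 226.5512]
 [339.6441 264.5814]]
0.019 [[336.1079 217.4932]
 [333.28   252.8382]]
-0.013 [[355.61   243.1581]
 [351.204  285.9119]]
```

Request:
jog_arm --moves "0.1 0.05 -0.02 0 85; 0.12 0 0 0 85; 0 0 0 0 85; 0 0 0 0 78; 0 0 0 0 72; 0 0 0 0 66; 0 0 0 0 62; 0 0 0 0 58; 0 0 0 0 50; 0 0 0 0 50"

```text
t: 8.6
position: [0.5911, 0.2175, 0.0777]
tcp_rot: [-0.49, 0.51, 0.489, 0.51]
contact_force: [0.0, -0.5, 3.9]
finger_gap: 0.684
```

Request:
jog_arm --moves "0 0 0 0 50; 0 0 0 0 50"

```text
t: 8.77
position: [0.5911, 0.2175, 0.0776]
tcp_rot: [-0.49, 0.51, 0.489, 0.51]
contact_force: [-1.0, -0.6, 3.9]
finger_gap: 0.685
```

Run:
```python
from h import *
s=manip.sense();p,d=cams.camera('wrist');print(s['position'],s['contact_force'],s['finger_gap'])
cv2.imwrite('pics/w8.png',cv2.convertScaleAbs(p,alpha=1.8))
```

```text
[0.59108614 0.21746647 0.07761422] [-0.97802215 -0.58622071  3.88209326] 0.684692323620152
```

View pics/w8.png

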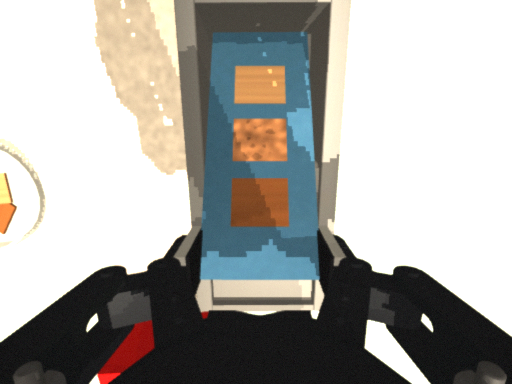

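Request:
jog_arm --moves "-0.05 -0.02 0 0 50; -0.1 -0.02 0 0 50; -0.15 0 0 0 50; -0.2 0 0 0 50; -0.3 0 0 0 50; -0.4 0 0 0 50; -0.5 0 0 0 50; -0.5 0 0 0 50; -0.5 0 0 0 50; -0.5 0 0 0 50"

```text
t: 9.65
position: [0.5925, 0.2174, 0.2074]
tcp_rot: [-0.49, 0.51, 0.489, 0.511]
contact_force: [-0.2, -0.0, -1.0]
finger_gap: 0.685
```

Run:
```python
from h import *
s=manip.sense();p,d=cams.camera('side');print(s['position'],s['contact_force'],s['finger_gap'])
cv2.imwrite('pics/s9.png',cv2.convertScaleAbs(cv2.resize(p[110:270,190:350],None,fx=3.7,fy=3.7,interpolation=2),alpha=2))
```

```text
[0.5925442  0.21741774 0.20741816] [-0.24794851 -0.02859808 -1.0214446 ] 0.6850970720666233
```

View pics/s9.png

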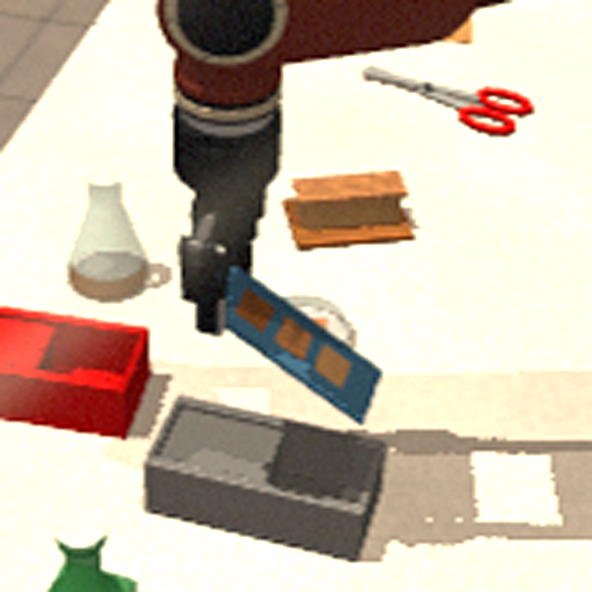

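Run:
```python
from h import *
p=np.load('pics/wrist0.npz')['p']
cv2.imwrite('pics/w0c.png',cv2.convertScaleAbs(cv2.resize(p[235:325,170:280],None,fx=6,fy=6,interpolation=2),alpha=2))
np.set_printoptions(precision=4,suppress=True)
K=cams.camera_params('wrist')['mtx'];H=cams.camera_params('wrist')['hand_eye']
# w8 plate end in tool frame at tool x=-.0055
d=np.linalg.inv(K)@np.c_[[[203,277],[316,277]],[1,1]].T; d=(H[:3,:3]@d).T;o=H[:3,3]
print('end tool',o+d*((-.0055-o[0])/d[:,0])[:,None])
```

```text
end tool [[-0.0055 -0.0111 -0.0285]
 [-0.0055 -0.0111  0.0277]]
```

View pics/w0c.png

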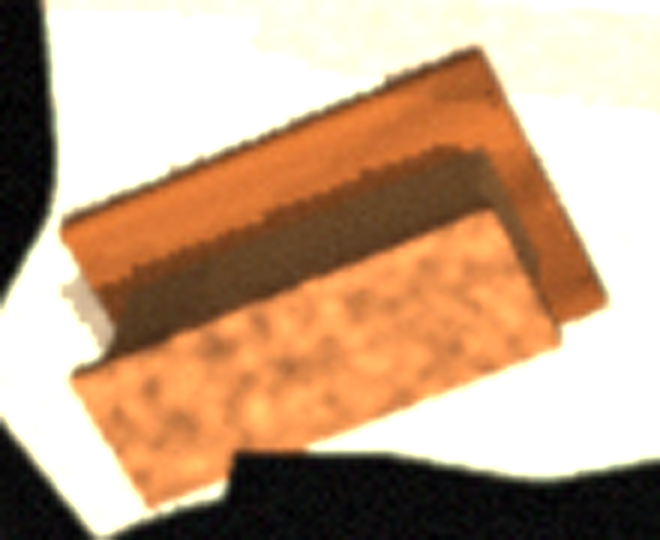

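Run:
```python
from h import *
np.set_printoptions(precision=4,suppress=True)
T=np.eye(4);T[:3,:3]=R.from_quat([1.18741239e-04,7.07845175e-01,6.67716624e-05,7.06367603e-01]).as_matrix();T[:3,3]=[6.24395569e-01,5.35638389e-05,2.49061341e-01]
K=cams.camera_params('wrist')['mtx'];H=cams.camera_params('wrist')['hand_eye'];M=np.linalg.inv(T@H)
c=np.array([[72,374],[490,210],[558,342],[150,508]])/6.+[170,235]-.42
p=ray(K,M,c,.045)[:,:2];print(p,p.mean(0))
e=p[1]+p[2]-p[0]-p[3];print(np.degrees(np.arctan2(e[1],e[0])),np.linalg.norm(e)/2,np.linalg.norm(p[0]-p[3]))
r=cv2.minAreaRect((p*1000).astype(np.float32));print(r)
s=manip.sense();p,d=cams.camera('wrist');cv2.imwrite('pics/w9.png',cv2.convertScaleAbs(p,alpha=1.8));np.savez('pics/w9.npz',p=p,d=d)
print(s['position'])
for v in range(30,290,15): print(v,d[v,215].round(4),d[v,258].round(4),d[v,300].round(4))
```

```text
[[ 0.5138 -0.1792]
 [ 0.6124 -0.1357]
 [ 0.6279 -0.1703]
 [ 0.5298 -0.2167]] [ 0.571  -0.1755]
24.570840120459703 0.10813232200561232 0.0407285335676675
((571.1859741210938, -176.12261962890625), (108.51996612548828, 40.72481918334961), 23.85035514831543)
[0.5948 0.218  0.2129]
30 0.2995 0.2987 0.2989
45 0.1705 0.1701 0.1711
60 0.1675 0.1655 0.1675
75 0.1652 0.1646 0.1634
90 0.1616 0.1616 0.1611
105 0.1593 0.1577 0.1569
120 0.155 0.1548 0.1562
135 0.1537 0.1517 0.1527
150 0.1509 0.1502 0.1514
165 0.1483 0.1491 0.1495
180 0.1445 0.1448 0.1466
195 0.1428 0.1436 0.1429
210 0.1414 0.1406 0.1406
225 0.1394 0.1392 0.139
240 0.1364 0.1367 0.1369
255 0.1353 0.1339 0.1354
270 0.1326 0.1329 0.1341
285 0.3832 0.3883 0.3886
```

View pics/w9.png

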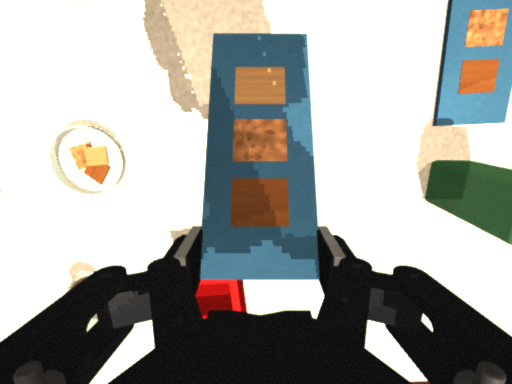

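```bash
cat >> h.py <<'E'
def platefit(p,d,rows):
    K=cams.camera_params('wrist')['mtx'];H=cams.camera_params('wrist')['hand_eye']
    v,u=np.mgrid[rows[0]:rows[1],220:300];D=d[v,u];ok=(D>.1)&(D<.25);v,u,D=v[ok],u[ok],D[ok]
    P=(H[:3,:3]@(np.linalg.inv(K)@np.c_[u,v,np.ones(len(u))].T*D)).T+H[:3,3]
    A=np.c_[P[:,1:],np.ones(len(P))];c,*_=np.linalg.lstsq(A,P[:,0],rcond=None)
    return P,c  # tool x = c0*y+c1*z+c2
E
python3 - <<'E'
from h import *
np.set_printoptions(precision=4,suppress=True)
z=np.load('pics/w9.npz');P,c=platefit(z['p'],z['d'],(45,270));print(c,np.degrees(np.arctan(c[:2])))
K=cams.camera_params('wrist')['mtx'];H=cams.camera_params('wrist')['hand_eye']
for uv in ([258,35],[258,277.5],[203,277],[316,277],[213,35],[306,35]):
    d=H[:3,:3]@np.linalg.inv(K)@np.r_[uv,1];o=H[:3,3]
    t=(c[0]*o[1]+c[1]*o[2]+c[2]-o[0])/(d[0]-c[0]*d[1]-c[1]*d[2]);print(uv,o+d*t)
E
```

```text
[ 0.608  -0.0032 -0.0017] [31.2982 -0.186 ]
[258, 35] [ 0.0688  0.1159 -0.0014]
[258, 277.5] [-0.0078 -0.0099 -0.0011]
[203, 277] [-0.0076 -0.0098 -0.028 ]
[316, 277] [-0.0077 -0.0097  0.0272]
[213, 35] [ 0.0689  0.116  -0.0301]
[306, 35] [0.0686 0.1159 0.0292]
```

Request:
jog_arm --moves "0 0 -0.3 0 50; 0 -0.1 -0.6 0 50; 0 -0.1 -0.75 0 50; 0 -0.1 -0.75 0 50; 0 -0.1 -0.75 0 50; 0 -0.1 -0.75 0 50; 0 -0.1 -0.75 0 50; 0 -0.1 -0.75 0 50; 0 -0.1 -0.75 0 50; 0 -0.05 -0.75 0 50"

```text
t: 10.58
position: [0.6135, -0.0619, 0.2027]
tcp_rot: [-0.488, 0.511, 0.49, 0.51]
contact_force: [-0.4, -0.1, -1.9]
finger_gap: 0.684
```

Request:
jog_arm --moves "0 0 -0.75 0 50; 0 0 -0.75 0 50; 0 0 -0.6 -2 50; 0 0 -0.31 -4 50; 0 0 0 -5 50; 0 0 0 -5 50; 0 0 0 -5 50; 0 0 0 -4 50; 0 0 0 -1.7 50; 0 0 0 0 50"

```text
t: 11.42
position: [0.6097, -0.1565, 0.2027]
tcp_rot: [-0.593, 0.384, 0.595, 0.383]
contact_force: [-0.5, -0.0, -0.7]
finger_gap: 0.682
```

Run:
```python
from h import *
np.set_printoptions(precision=4,suppress=True)
s=manip.sense();p,d=cams.camera('wrist');cv2.imwrite('pics/w10.png',cv2.convertScaleAbs(p,alpha=1.8));np.savez('pics/w10.npz',p=p,d=d)
print(s['t'],s['position'],R.from_quat(s['tcp_rot']).as_matrix(),s['finger_gap'],s['joint_positions'])
P,c=platefit(p,d,(45,270));print(c)
p,d=cams.camera('scene');cv2.imwrite('pics/c10.png',cv2.convertScaleAbs(cv2.resize(p[120:270,130:330],None,fx=3.7,fy=3.7,interpolation=2),alpha=2))
```

```text
11.4167 [ 0.6097 -0.1565  0.2027] [[-0.0037 -0.9114 -0.4114]
 [ 0.0012 -0.4114  0.9114]
 [-1.      0.0029  0.0026]] 0.682037792919996 [-0.3692  0.0981  1.6456 -0.0002  1.4018 -2.364 ]
[ 0.6088 -0.003  -0.0019]
```

View pics/w10.png

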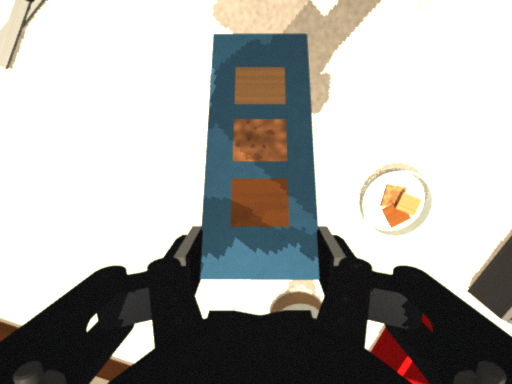

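View pics/c10.png

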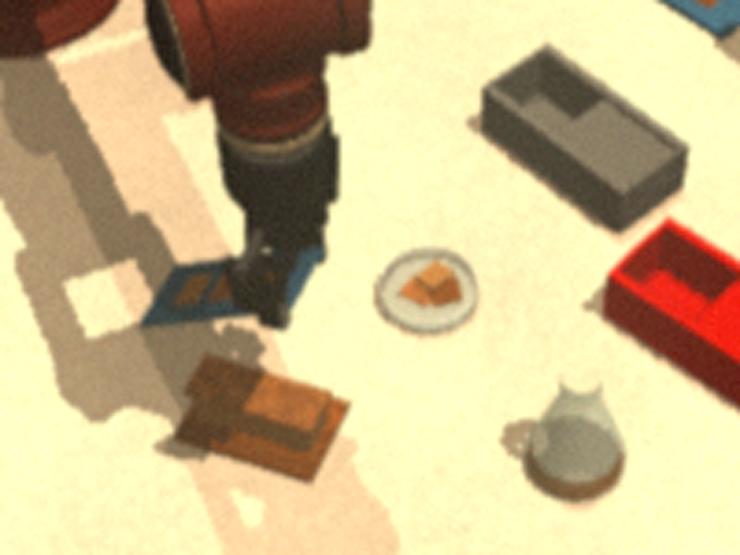

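Request:
jog_arm --moves "0.5 0 0 0 50; 0.5 0 0 0 50; 0.4 0 0 0 50; 0.3 0 0 0 50; 0.2 0 0 0 50; 0 0 0 0 50; 0 0 0 0 50; 0 0 0 0 50"

```text
t: 12.18
position: [0.612, -0.1565, 0.1304]
tcp_rot: [0.595, -0.383, -0.593, -0.384]
contact_force: [0.5, 0.5, -0.7]
finger_gap: 0.683
```

```bash
cat >> h.py <<'E'
def su(s):
    q=s['position'][:2]-[.5721,-.1741];a=np.radians(24.3)
    return (q@[np.cos(a),np.sin(a)]*1000).round(1),(q@[-np.sin(a),np.cos(a)]*1000).round(1),(s['position'][2]*1000).round(1)
E
python3 - <<'E'
from h import *
s=manip.sense();print(s['position'],su(s),s['contact_force'])
p,d=cams.camera('side');cv2.imwrite('pics/s11.png',cv2.convertScaleAbs(cv2.resize(p[90:210,200:350],None,fx=5,fy=5,interpolation=2),alpha=2))
p,d=cams.camera('scene');cv2.imwrite('pics/c11.png',cv2.convertScaleAbs(cv2.resize(p[170:290,140:270],None,fx=5,fy=5,interpolation=2),alpha=2))
E
```

```text
[ 0.61198278 -0.15645388  0.13036223] (np.float64(43.6), np.float64(-0.3), np.float64(130.4)) [ 0.54421935  0.49263344 -0.70042732]
```

View pics/s11.png

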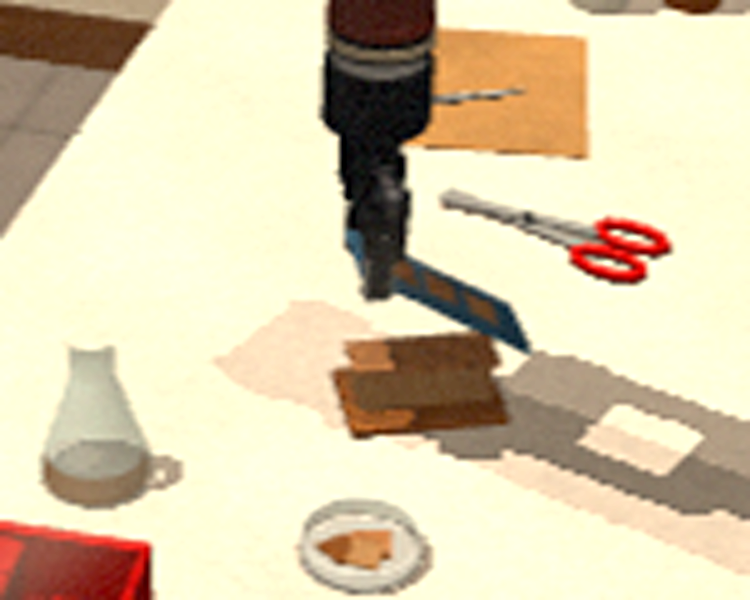

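View pics/c11.png

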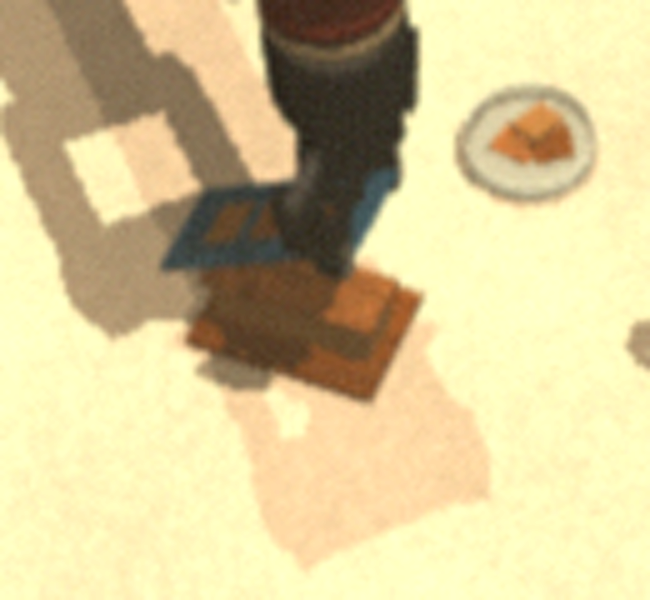

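Request:
jog_arm --moves "0.1 -0.03 0 0 50; 0.1 0 0 0 50; 0.1 0 0 0 50; 0.05 0 0 0 50; 0.05 0 0 0 50; 0 0 0 0 50; 0 0 0 0 50"

```text
t: 12.87
position: [0.6122, -0.1556, 0.1128]
tcp_rot: [-0.594, 0.384, 0.594, 0.384]
contact_force: [0.2, 0.4, -1.4]
finger_gap: 0.684
```

Request:
jog_arm --moves "0.05 0 0 0 50; 0.05 0 0 0 50; 0 0 0 0 50"

```text
t: 13.12
position: [0.6122, -0.1557, 0.1088]
tcp_rot: [-0.594, 0.384, 0.594, 0.383]
contact_force: [0.3, 0.5, -0.1]
finger_gap: 0.683
```

Request:
jog_arm --moves "0.05 -0.02 0 0 50; 0.05 -0.03 0 0 50; 0.05 -0.03 0 0 50; 0.05 -0.03 0 0 50; 0.05 -0.03 0 0 50; 0 0 0 0 50"

```text
t: 13.62
position: [0.6176, -0.1533, 0.0988]
tcp_rot: [-0.594, 0.384, 0.594, 0.383]
contact_force: [-1.0, -0.8, 1.3]
finger_gap: 0.683
```

Run:
```python
from h import *
np.set_printoptions(precision=4,suppress=True)
s=manip.sense();p,d=cams.camera('wrist');cv2.imwrite('pics/w12.png',cv2.convertScaleAbs(p,alpha=1.8))
print(s['t'],su(s),s['contact_force'],s['wrist_torque'])
P,c=platefit(p,d,(60,240));print(c,np.degrees(np.arctan(c[0])))
```

```text
13.6167 (np.float64(50.0), np.float64(0.3), np.float64(98.8)) [-0.986  -0.7572  1.3353] [-0.118   0.4455 -0.0133]
[ 0.4772 -0.0027 -0.0022] 25.509023331850816
```

View pics/w12.png

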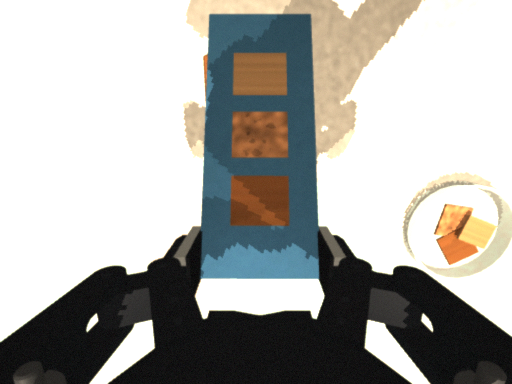

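Request:
jog_arm --moves "0.05 -0.025 0 0 50; 0.05 -0.025 0 0 50; 0.05 -0.025 0 0 50; 0.05 -0.02 0 0 50; 0.05 -0.02 0 0 50; 0.05 -0.018 0 0 50; 0.05 -0.016 0 0 50; 0.05 -0.015 0 0 50; 0.05 -0.013 0 0 50; 0 0 0 0 50"

```text
t: 14.5
position: [0.6238, -0.1504, 0.0806]
tcp_rot: [-0.594, 0.384, 0.594, 0.383]
contact_force: [0.2, 0.2, 1.5]
finger_gap: 0.683
```

Request:
jog_arm --moves "0.05 -0.013 0 0 50; 0.05 -0.012 0 0 50; 0.05 -0.011 0 0 50; 0.05 -0.01 0 0 50; 0.05 -0.01 0 0 50; 0.05 -0.008 0 0 50; 0.05 -0.007 0 0 50; 0.05 -0.006 0 0 50; 0 0 0 0 50"

```text
t: 15.25
position: [0.6265, -0.1491, 0.0645]
tcp_rot: [-0.594, 0.384, 0.594, 0.383]
contact_force: [1.2, -0.4, 1.7]
finger_gap: 0.682
```

Run:
```python
from h import *
np.set_printoptions(precision=4,suppress=True)
s=manip.sense();p,d=cams.camera('wrist');cv2.imwrite('pics/w13.png',cv2.convertScaleAbs(p,alpha=1.8))
print(s['t'],su(s),s['contact_force'],s['wrist_torque'])
P,c=platefit(p,d,(60,240));print(c,np.degrees(np.arctan(c[0])))
```

```text
15.25 (np.float64(59.9), np.float64(0.4), np.float64(64.5)) [ 1.1786 -0.4064  1.6661] [-0.1265  0.1165  0.1026]
[ 0.1487 -0.0018 -0.0028] 8.456159734796215
```

View pics/w13.png

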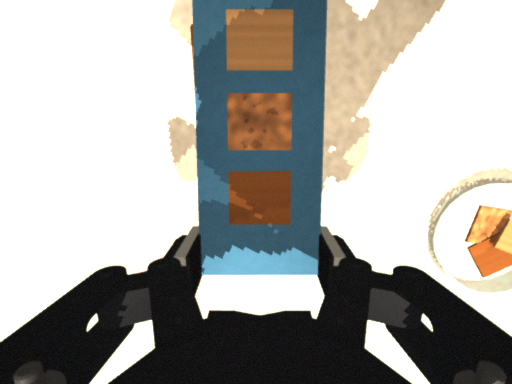

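Request:
jog_arm --moves "0.05 -0.008 0 0 50; 0.05 -0.008 0 0 50; 0.05 -0.006 0 0 50; 0.05 -0.005 0 0 50; 0.05 -0.003 0 0 50; 0.05 0 0 0 50; 0.04 0 0 0 50; 0 0 0 0 50"

```text
t: 15.97
position: [0.6276, -0.1487, 0.051]
tcp_rot: [-0.594, 0.384, 0.594, 0.383]
contact_force: [1.1, 0.2, 1.6]
finger_gap: 0.679
```

Request:
jog_arm --moves "0.03 0 0 0 50; 0 0 0 0 50"

```text
t: 16.13
position: [0.6277, -0.1487, 0.0501]
tcp_rot: [-0.594, 0.384, 0.594, 0.384]
contact_force: [0.6, 0.5, 1.8]
finger_gap: 0.679
```

Run:
```python
from h import *
np.set_printoptions(precision=4,suppress=True)
s=manip.sense();p,d=cams.camera('wrist');cv2.imwrite('pics/w14.png',cv2.convertScaleAbs(p,alpha=1.8));np.savez('pics/w14.npz',p=p,d=d)
print(s['t'],su(s),s['contact_force'],s['wrist_torque'])
P,c=platefit(p,d,(60,240));print(c,np.degrees(np.arctan(c[0])))
K,M=cfw('wrist',s);print('end',ray(K,M,[[203,272],[318,272]],.05))
p,d=cams.camera('side');cv2.imwrite('pics/s14.png',cv2.convertScaleAbs(cv2.resize(p[110:200,220:340],None,fx=6,fy=6,interpolation=2),alpha=2));np.savez('pics/s14.npz',p=p,d=d)
p,d=cams.camera('scene');cv2.imwrite('pics/c14.png',cv2.convertScaleAbs(cv2.resize(p[190:270,150:260],None,fx=6,fy=6,interpolation=2),alpha=2));np.savez('pics/c14.npz',p=p,d=d)
```

```text
16.1333 (np.float64(61.1), np.float64(0.3), np.float64(50.1)) [0.5525 0.4592 1.8346] [-0.0857  0.2841 -0.0729]
[ 0.0238 -0.0013 -0.0029] 1.362856330865468
end [[ 0.6505 -0.1713  0.05  ]
 [ 0.626  -0.1171  0.05  ]]
```

View pics/s14.png

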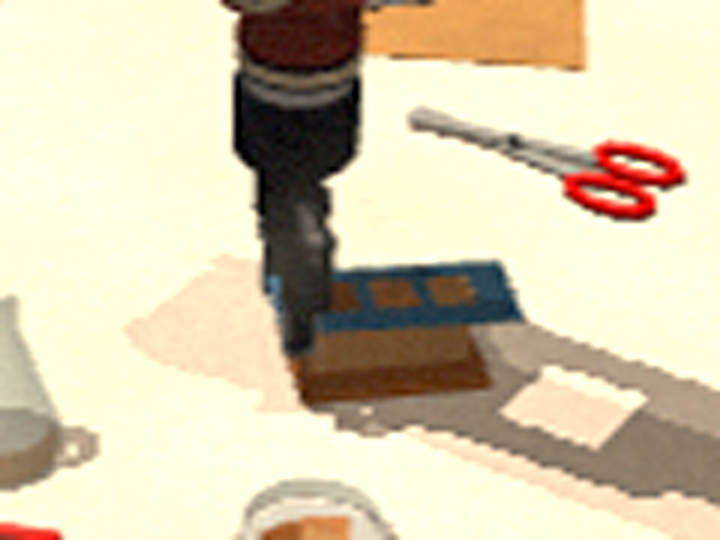

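View pics/c14.png

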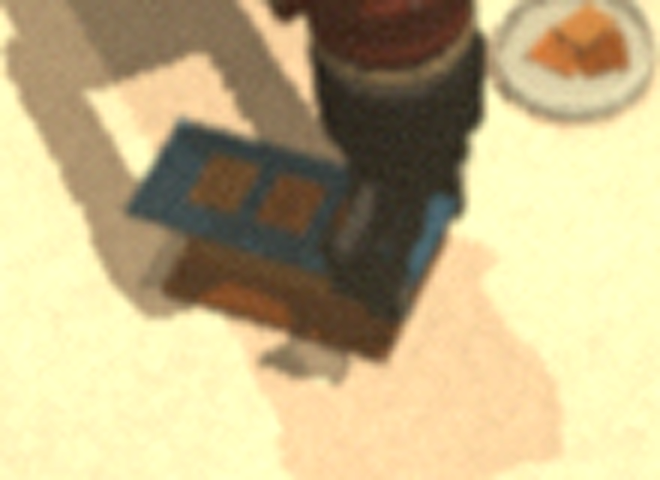

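View pics/w14.png

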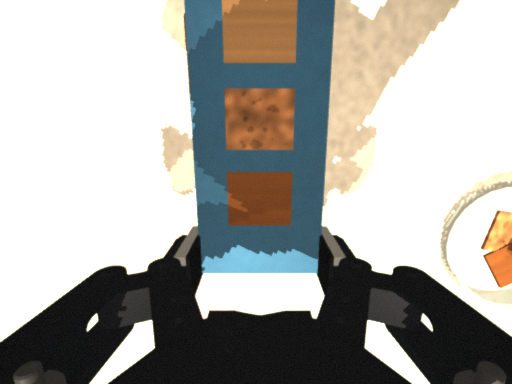

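Run:
```python
from h import *
np.set_printoptions(precision=4,suppress=True)
def S(p):
    q=p[:,:2]-[.5721,-.1741];a=np.radians(24.3);return np.c_[q@[np.cos(a),np.sin(a)],q@[-np.sin(a),np.cos(a)]]*1000
c=np.array([[500,262],[523,320]])/6.+[220,110]-.42
p=ray(*cfw('side'),c,.050);print(p,S(p),S(p).mean(0))
c=np.array([[180,120],[128,212]])/6.+[150,190]-.42
p=ray(*cfw('scene'),c,.050);print(p,S(p),S(p).mean(0))
```

```text
[[ 0.5129 -0.2271  0.05  ]
 [ 0.4886 -0.1689  0.05  ]] [[-75.7389 -23.9351]
 [-73.9551  39.0822]] [-74.847    7.5735]
[[ 0.4897 -0.1809  0.05  ]
 [ 0.5152 -0.2341  0.05  ]] [[-77.8757  27.7344]
 [-76.596  -31.2613]] [-77.2358  -1.7634]
```

Request:
jog_arm --moves "0.03 -0.03 0 0 50; 0.03 0 0 0 50; 0 0 0 0 50; 0.02 0 0 0 50; 0 0 0 0 50; 0 0 0 0 50"

```text
t: 16.78
position: [0.629, -0.1483, 0.0473]
tcp_rot: [0.594, -0.384, -0.594, -0.384]
contact_force: [-0.6, -0.0, 3.1]
finger_gap: 0.682
```

Run:
```python
from h import *
np.set_printoptions(precision=4,suppress=True)
s=manip.sense();p,d=cams.camera('wrist')
print(s['t'],su(s),s['contact_force'],s['wrist_torque'])
P,c=platefit(p,d,(60,240));print(c,np.degrees(np.arctan(c[0])))
```

```text
16.7833 (np.float64(62.5), np.float64(0.1), np.float64(47.3)) [-0.5832 -0.0297  3.1173] [-0.2154  0.4116 -0.0733]
[ 0.0001 -0.0004 -0.003 ] 0.0064575819582636616
```

Flat (0.0°) with about 3 N of contact. I'm opening the fingers gradually while holding position.

Request:
jog_arm --moves "0 0 0 0 60; 0 0 0 0 64; 0 0 0 0 68; 0 0 0 0 74; 0 0 0 0 80; 0 0 0 0 85; 0 0 0 0 85; 0 0 0 0 85; 0 0 0 0 85"

```text
t: 17.58
position: [0.6289, -0.1482, 0.0471]
tcp_rot: [0.594, -0.384, -0.594, -0.384]
contact_force: [0.2, -0.5, 0.2]
finger_gap: 0.996
```

Request:
jog_arm --moves "-0.1 0 0 0 85; -0.3 0 0 0 85; -0.5 0 0 0 85; -0.8 0 0 0 85; -0.8 0 0 0 85; -0.8 0 0 0 85; -0.8 -0.5 0 0 85; -0.4 -0.5 0 0 85; 0 0 0 0 85; 0 0 0 0 85"

```text
t: 18.42
position: [0.6665, -0.1316, 0.23]
tcp_rot: [0.596, -0.383, -0.593, -0.384]
contact_force: [-0.4, -0.6, 0.1]
finger_gap: 0.999
```

Run:
```python
from h import *
np.set_printoptions(precision=4,suppress=True)
s=manip.sense();p,d=cams.camera('wrist');cv2.imwrite('pics/w15.png',cv2.convertScaleAbs(p,alpha=1.8));np.savez('pics/w15.npz',p=p,d=d)
print(s['t'],s['position'],s['finger_gap'],s['contact_force'])
p,d=cams.camera('side');cv2.imwrite('pics/s15.png',cv2.convertScaleAbs(p[60:330,150:350],alpha=2))
p,d=cams.camera('scene');cv2.imwrite('pics/c15.png',cv2.convertScaleAbs(cv2.resize(p[180:280,140:270],None,fx=5.5,fy=5.5,interpolation=2),alpha=2));np.savez('pics/c15.npz',p=p,d=d)
```

```text
18.4167 [ 0.6665 -0.1316  0.23  ] 0.9992309836987795 [-0.4474 -0.5554  0.0658]
```

View pics/w15.png

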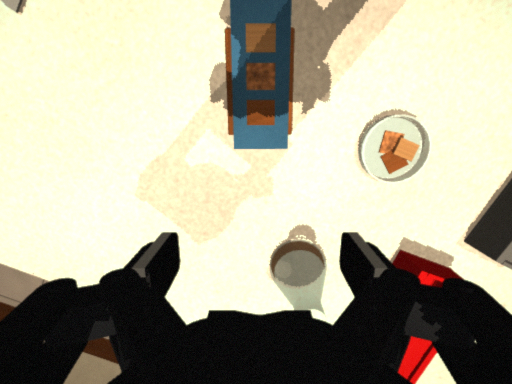

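View pics/s15.png

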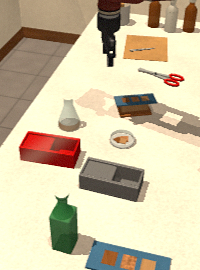

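View pics/c15.png

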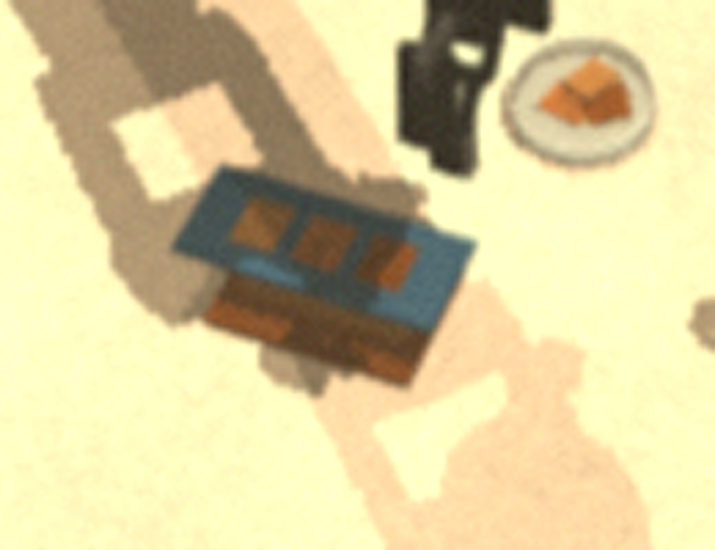

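Run:
```python
from h import *
p=np.load('pics/w15.npz')['p'];cv2.imwrite('pics/w15c.png',cv2.convertScaleAbs(cv2.resize(p[0:160,200:320],None,fx=3.7,fy=3.7,interpolation=2),alpha=1.8))
```

Request:
jog_arm --moves "-0.4 -0.6 0 0 85; -0.4 -0.6 0 0 85; 0 0 0 0 85; 0 0 0 0 85; 0 0 0 0 85"

```text
t: 18.98
position: [0.7078, -0.1123, 0.2571]
tcp_rot: [-0.593, 0.384, 0.595, 0.383]
contact_force: [-0.5, 0.1, -0.5]
finger_gap: 0.995
```

Run:
```python
from h import *
s=manip.sense();p,d=cams.camera('wrist');np.savez('pics/w16.npz',p=p,d=d);print(s['position'],s['tcp_rot'])
cv2.imwrite('pics/w16c.png',cv2.convertScaleAbs(cv2.resize(p[0:160,180:340],None,fx=3.7,fy=3.7,interpolation=2),alpha=1.8))
```

```text
[ 0.70779706 -0.11225997  0.25709346] [-0.59285242  0.38419403  0.59506284  0.3831725 ]
```

View pics/w16c.png

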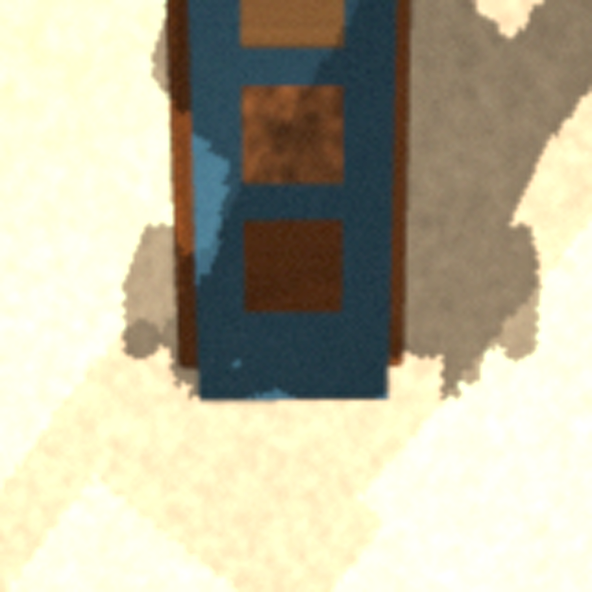

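Request:
jog_arm --moves "0 0.9 0 0 85; 0 0.9 0 0 85; 0 0.9 0 0 85; 0 0.9 0 0 85; 0 0 0 0 85; 0 0 0 0 85; 0 0 0 0 85"

```text
t: 19.62
position: [0.5772, -0.1714, 0.2585]
tcp_rot: [-0.594, 0.384, 0.594, 0.384]
contact_force: [0.9, 0.5, -0.2]
finger_gap: 0.998
```

Run:
```python
from h import *
s=manip.sense();p,d=cams.camera('wrist');np.savez('pics/w17.npz',p=p,d=d,pos=s['position'],q=s['tcp_rot']);print(s['position'],s['t'])
cv2.imwrite('pics/w17c.png',cv2.convertScaleAbs(cv2.resize(p[20:220,180:340],None,fx=3,fy=3,interpolation=2),alpha=2.5))
```

```text
[ 0.57724782 -0.17137784  0.25848296] 19.6167
```

View pics/w17c.png

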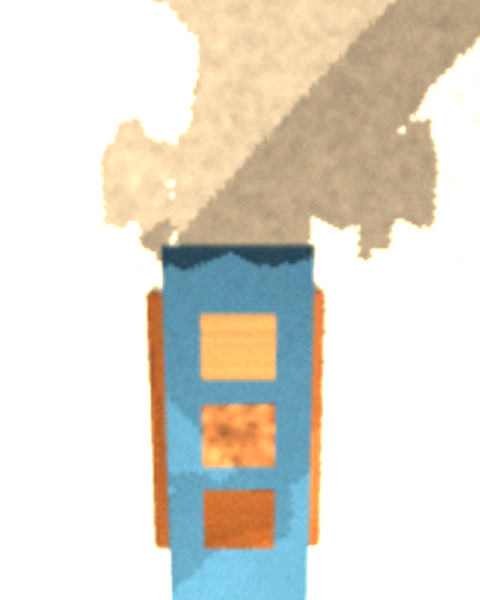

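Run:
```python
from h import *
np.set_printoptions(precision=1,suppress=True)
s=manip.sense();K,M=cfw('wrist',s)
z=np.load('pics/w17.npz');p=z['p'];cv2.imwrite('pics/w17d.png',cv2.convertScaleAbs(cv2.resize(p[180:260,200:320],None,fx=6,fy=6,interpolation=2),alpha=2))
def S(p):
    q=p[:,:2]-[.5721,-.1741];a=np.radians(24.3);return np.c_[q@[np.cos(a),np.sin(a)],q@[-np.sin(a),np.cos(a)]]*1000
f=lambda c:np.array(c)/3.+[180,20]-.33
pl=S(ray(K,M,f([[163,247],[313,247]]),.05));print('plate low end',pl)
ft=S(ray(K,M,f([[148,291],[323,291],[156,548],[318,545]]),.008));print('foot top corners',ft,ft.mean(0))
print('plate side L/R at rows 300,540',S(ray(K,M,f([[163.5,300],[312.5,300],[171,540],[306,540]]),.05)))
T2={'position':np.array([.70779706,-.11225997,.25709346]),'tcp_rot':np.array([-.59285242,.38419403,.59506284,.3831725])}
K,M=cfw('wrist',T2);g=lambda c:np.array(c)/3.7+[180,0]-.36
print('plate high end',S(ray(K,M,g([[200,398],[387,398]]),.05)),'foot high',S(ray(K,M,g([[180,366],[404,362]]),.008)))
```

```text
plate low end [[-76.1 -30.2]
 [-76.1  28.2]]
foot top corners [[-59.5 -41.1]
 [-59.5  36.8]
 [ 60.5 -40.8]
 [ 59.   37.6]] [ 0.1 -1.9]
plate side L/R at rows 300,540 [[-56.1 -30.5]
 [-56.1  28.5]
 [ 43.4 -29.8]
 [ 43.5  28.1]]
plate high end [[ 71.8 -30.1]
 [ 71.8  29.1]] foot high [[ 59.5 -40.6]
 [ 58.1  38.6]]
```

View pics/w17d.png

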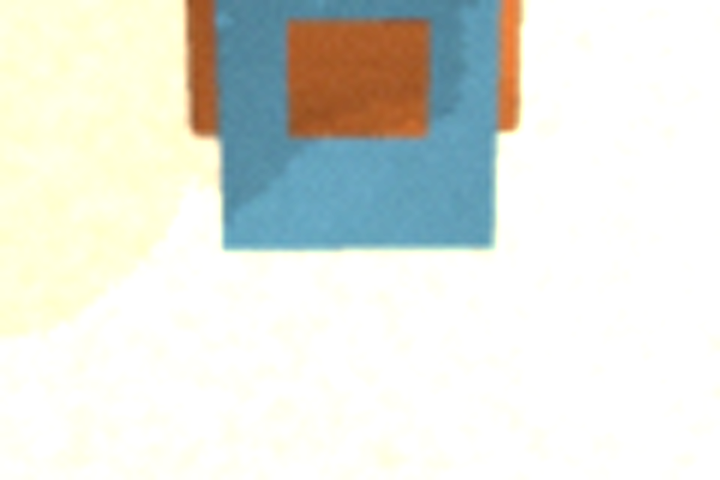

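```bash
python3 -c "
from station import job_done,manip
print(manip.sense()['t'],job_done())"
```

```text
the job is handed in; nothing more can be done
19.6667 None
```

The plate is lying flat on the cork top, veneer side up, and I handed the job in at 19.7 s of the 54 s allowed.

I pressed the plate's well end down with closed fingers and drew it into the corner. It stayed propped there on its own. I then gripped it by its long edges at the raised end and carried it to the stand. Since the gripper can't tilt, I touched the plate down on the cork's near edge and lowered it in an arc until it lay flat. Contact there was about 3 N, and I opened the fingers slowly.

**Last checks:**
- **Flatness:** the plate's tilt along its length read 0.0° just before I let go, and it looks flat in the pictures afterwards.
- **Centring:** it is about 2 mm off centre lengthwise (towards the robot's side) and about 1 mm crosswise. Its direction is within about 0.5° of the stand's.
- **Disagreement:** while the plate was still gripped, the side camera put it about 7 mm off crosswise. The scene and wrist cameras put it within 2 mm, and I trusted those. I did not repeat the side measurement after letting go.
- **Other objects:** the dish, flask, bottle and scissors looked unmoved in the last pictures, though I judged this by eye only. The arm was clear of everything.

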